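Lock a power module in its sloping cradle, heavy end down

TASK

The loose aluminium power module has its transformer potted in one end, and nothing on the outside shows which: lift it to feel which end is heavy. Draw the cradle's bolt fully back, lay the module in the sloping channel with its heavy end down against the stop, then slide the bolt fully home over it and let go. Leave the other things on the bench where they are.

Things in the scene. Friction and masses are not known exactly. Their poses are not given: they have to be found in the camera images.
- module: Closed square aluminium bar 150 mm long, 42 x 42 mm in section, grooved sides, a black cap at each end, lying on the bench. Origin at its middle, x along its length. The ends look alike: the heavy one is +x or -x at random. Mass 0.49 to 0.64 kg; centre of mass 25 to 31 mm from the middle towards the heavy end: held at its middle it loads the wrist with 0.12 to 0.2 N m. Nothing rattles inside.
- ramp: The cradle's sloping aluminium channel, fixed, tilted 35 degrees (0.61 rad), its low end 30 mm above the bench. Origin on its floor, mid-width, at the inner face of the stop at its low end; x runs up the slope, y across it (towards the bolt's handle), z square out of the floor. 180 mm long, 50 mm wide inside; side ribs 12 mm high, 6 mm thick; the stop is 30 mm high, 68 mm wide.
- module_place (a point): Where the middle of a module lying home in the channel comes: 75 mm up the slope from the stop, mid-width, 21 mm out from the floor. The same axes as the ramp.
- cradle: The fixed cradle that carries ramp and bolt, 200 mm long, 270 mm wide, 216 mm high at the bolt's handle. Origin on the bench under the middle of the channel; z up; x level, towards the ramp's high end; y level, along the bolt, from keeper to handle.
- bolt (a joint): Sliding of the steel bar bolt (rod 12 mm thick, level, along the cradle's y), in m: 0 = home in the keeper, 0.095 = fully drawn towards the cradle's +y, when the rod's end is 40 mm from the channel's middle line, clear of it. Found between 0 and 0.05, always barring the channel. It stays where it is left; sliding it takes about 3 N.
- bolt_grip (a point): Point to grip on the bolt's handle, an upright round steel post 14 mm thick with an 18 mm black cap; it moves with the bolt. On the post's axis, 50 mm above the rod's middle, 196 mm above the bench, 20 mm below the cap's top, 37 mm above the track's guide blocks. With the bolt home it is 65 mm to the +y side of the channel's middle line.
- keeper (a point): Middle of the keeper's mouth, a steel eye 22 mm long on a post beside the channel, 26 x 30 mm outside, 54 mm from the channel's middle line. The rod crosses 125 mm up the slope from the stop, its middle 54 mm out from the floor, 6 mm clear over a module lying home. On the other side the bolt's track runs from 45 to 195 mm from the middle line; keeper and track reach up to 17 mm above the rod's middle.
- meter: Bystander: orange hand multimeter with a black face, lying, 150 x 72 x 38 mm; origin under its middle, x along its length.
- meter2: Bystander: a second multimeter like the first.
- flux: Bystander: small white bottle, 44 mm across, 100 mm high, standing; origin under its middle.
- spool: Bystander: grey metal spool standing on its flange, 56 mm across, 42 mm high; origin under its middle.
- mug: Bystander: blue mug, 76 mm across, 85 mm high; origin under its middle, handle to its +y.
- driver: Bystander: red-handled screwdriver lying along its x.
- mouse: Bystander: white computer mouse, 105 x 58 x 32 mm; origin under its middle, x along its length.
Things that resemble listed ones, but are neither listed nor needed, are in the scene too. Several things look just like the module: the one meant starts nearest to the robot's base.

How it is judged:
On the way, in this order (a step that is already met when the one before it is completed fails the run):
1. the bolt is drawn fully back, clear of the channel (value of joint bolt above 0.085 m), for 0.1 s.
2. the module lies in the channel, heavy end down at the stop (x of module in the frame of ramp between 0.068 and 0.084 m and y of module in the frame of ramp between -0.008 and 0.008 m and z of module in the frame of ramp below 0.026 m and angle between the x axis of module and the x axis of ramp, either way round below 0.1 rad and x of heavy_end_c0 in the frame of ramp below 0.06 m), for 0.2 s.
At the end, for the whole second after the job is handed in: The module rests on the channel floor (within 5 mm and 0.1 rad), in line with it (within 8 mm), its heavy end (the middle of the hidden ballast) down and the module within 9 mm of the stop; the bolt is home in the keeper (joint under 8 mm); nothing moves (all of step 2 and value of joint bolt below 0.008 m and linear speed of module below 0.02 m/s); the robot touches nothing.
It fails at once if a bystander is shifted by more than 30 mm (distance of any of meter, meter2, flux, spool, mug, driver, mouse from where it was at the start of the episode above 0.03 m).
It also fails if it takes over 70 s, if anything falls off the work surface, if the arm or the gripper's body presses on something with over 40 N, if the wrist force passes 120 N, or if a joint passes its speed limit or range.

ROBOT

A 6-joint arm with a two-finger parallel gripper is mounted at the origin on the work surface. World frame = base frame: x ahead of the robot, y to its left, z up, the work surface at z = 0. Lengths are in m, angles in rad, forces in N, time in s.
With the tool pointing down it reaches from about 0.375 to 0.975 m from the base axis. Payload 3.8 kg.
Tool frame: the origin (TCP) lies at the very end of the fingers, on their centre line; the grasp point (between the pads) lies 19 mm behind it; z points along the fingers, y is the direction in which the jaws open and shut (so a half turn about z gives the same grasp; the last joint's range is limited). The gripper opens to 85 mm and grips with 20 to 120 N. Pads are 22 mm wide; open, the fingers measure 114 mm over their backs; the gripper's body (76 mm by 85 mm) begins 54 mm behind the grasp point. The pads swing forward as they close: fully open they stand 13 mm farther back than shut.
Start: joints at [-1.323, 0.264, 1.604, -0, 1.274, -0.037], TCP at [0.19, -0.648, 0.231] pointing down, gripper open.
Joint ranges: [-2.63, 2.63], [-0.94, 2.18], [0.31, 2.57], [-1.31, 4.45], [0, 2.66], [-2.55, 2.55]. Speed limits (rad/s): [2.57, 2.57, 3.14, 3.14, 3.14, 3.14].

INTERFACE

Orientations are given as a rotation vector (axis times angle).
In Python, from workcell import read_state, read_camera, camera_info, finish_job gives the robot as it stands. The module is installed in compiled form; this text tells all that it offers.
- The arm moves only by the tool play_rows, never from a script. Its argument "motion" is a list of rows, each a list of 5 numbers: the shift along the tool's x, y, z in units of 1000 mm (1.0 is 1000 mm), then the turn about the tool's z in units of 2 pi rad (1.0 is 2 pi rad), then the finger opening in mm, from 0 to 85.4. A call has 1 to 5 rows; each row shifts and turns the commanded pose from where the row before left it, along the tool's axes as they then stand; what a row does not reach is not made up. A row lasts 1/8 s, in which the tool goes at most 62.5 mm and 10.7 degrees, less where a joint would pass 70% of its speed; a pose out of reach is approached as far as the arm can. A call with a number of a shift or a turn outside -1 to 1 is refused whole. A call with a gripper value outside its range is refused whole. The fingers move at their own pace and stop on an object; "squeeze" is the grip in N (left out, the last holds). Time passes only in rows, so rows that do not move let the fingers close. It gives the time, the measured TCP pose, the force and the opening at its end, in the units of the state.
- read_state(): the state, without advancing time (a new reading comes with each control period).
- read_camera(name): name is "scene" or "top" or "wrist"; returns the picture (400x640x3 uint8, red, green, blue); there is no depth.
- camera_info(name): a dict with "intrinsics" (3x3 intrinsics, pixels), "pose" (4x4, takes a point from camera to world coordinates). Camera axes: x right, y down, z forward; pixel columns grow to the right and rows downward; lengths in m; the calibration is good to about 2 mm. A picture is of the moment at which its call begins: read the wrist's pose just before it. camera_info takes no time and is no camera call; for the wrist camera it gives the pose at the moment of the call.
- finish_job(): hands the job in, once; it reports no verdict.
The state is a dict: "time": time; "q": joint angles; "joint_vel": joint speeds; "joint_torque": joint torques, N m; "tool_pos": TCP position; "tcp_rot": TCP orientation; "wrist_force": force on the tool from outside, world axes, zero at the start; "torque": the same for the moment, N m; "width": opening from 0.0 (shut) to 1.0 (fully open).
Only numpy, scipy, OpenCV 4.12 (cv2) and the standard library are available. Lean on these libraries where they do the work, as an engineer would, in place of code of your own. Each camera call takes 0.05 s, during which the arm holds its last target. There are 200 camera calls.

## Working session

There is one attempt and no reset: what is moved stays moved. The work goes in short steps, Python scripts to look and compute and a tool call to move; the robot and the scene stay as the last step left them, time stands still between calls to the robot, and variables do not carry over. Pictures are saved under pics/ and viewed, about 8 in all and at most 12, crops included, and the job is handed in when it is done.

Besides the shell and the picture viewer there is one more tool, called after "Call:" as a command line: name --pt "numbers of a row" for each row, then --argument value for the rest. play_rows: Moves the arm, as the interface text tells. Shifts and turns lie within -1 to 1; 1 stands for 1000 mm of shift or 2 pi rad of turn. Its arguments: {"type":"object","properties":{"motion":{"type":"array","items":{"type":"array","items":{"type":"number"}}},"squeeze":{"type":"number"}},"required":["motion"]}

```bash
mkdir -p pics; python3 - <<'E'
from workcell import *
import cv2,numpy as np
np.set_printoptions(precision=4,suppress=True)
for n in ("scene","top"):
    im=read_camera(n); cv2.imwrite(f"pics/{n}0.png",im[:,:,::-1]); c=camera_info(n); print(n,c["intrinsics"],c["pose"])
c=camera_info("wrist");print(c)
s=read_state();print(s)
E
```

```text
scene [[397.7076   0.     313.1309]
 [  0.     397.7076 204.515 ]
 [  0.       0.       1.    ]] [[-0.0931  0.6122 -0.7852  1.5151]
 [ 0.9954  0.0746 -0.0599  0.0976]
 [ 0.0219 -0.7872 -0.6163  0.922 ]
 [ 0.      0.      0.      1.    ]]
top [[450.026    0.     309.9331]
 [  0.     450.026  201.1653]
 [  0.       0.       1.    ]] [[ 0.0336 -0.9794  0.1992  0.2827]
 [-0.9994 -0.0323  0.0098  0.0148]
 [-0.0032 -0.1995 -0.9799  1.4248]
 [ 0.      0.      0.      1.    ]]
{'intrinsics': array([[290.581 ,   0.    , 317.8816],
       [  0.    , 290.581 , 200.569 ],
       [  0.    ,   0.    ,   1.    ]]), 'pose': array([[ 0.2819, -0.9144, -0.2905,  0.2638],
       [-0.9594, -0.2689, -0.0848, -0.6265],
       [-0.0006,  0.3027, -0.9531,  0.3724],
       [ 0.    ,  0.    ,  0.    ,  1.    ]])}
{'time': 0.1, 'q': array([-1.3229,  0.2647,  1.6053, -0.    ,  1.2737, -0.0369]), 'joint_vel': array([-0.0008, -0.0008, -0.0028, -0.0003,  0.    ,  0.    ]), 'joint_torque': array([  0.0003, -51.6705, -36.859 ,  -0.0002,   0.0062,   0.    ]), 'tool_pos': array([ 0.1895, -0.6471,  0.2301]), 'tcp_rot': array([-3.1078, -0.4457,  0.0003]), 'wrist_force': array([ 0.8815, -0.4721, -0.1275]), 'torque': array([-0.0031,  0.0167,  0.016 ]), 'width': 1.0029716593145035}
```

View pics/scene0.png

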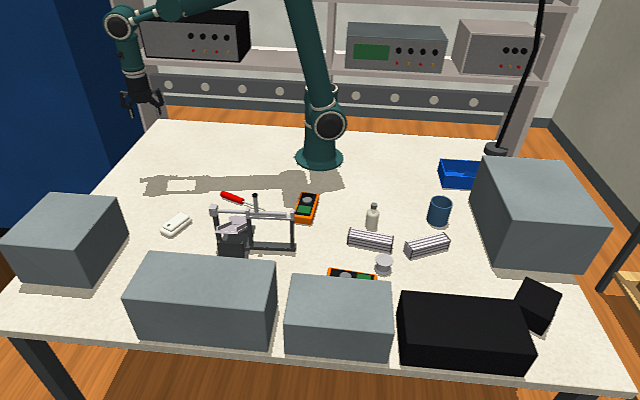

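View pics/top0.png

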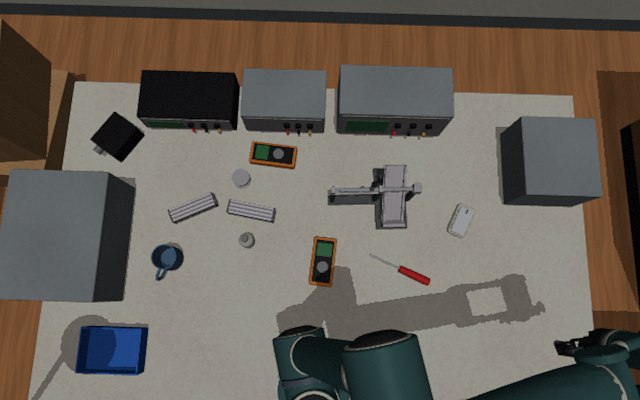

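```bash
cat > h.py <<'E'
from workcell import *
import cv2,numpy as np
np.set_printoptions(precision=4,suppress=True)
def ray(n,u,v,c=None):
    c=c or camera_info(n); P=c["pose"]; d=P[:3,:3]@np.linalg.solve(c["intrinsics"],[u,v,1.]); return P[:3,3],d
def onz(n,u,v,z,c=None):
    o,d=ray(n,u,v,c); return o+d*(z-o[2])/d[2]
def tri(a,b):
    (o1,d1),(o2,d2)=a,b; d1=d1/np.linalg.norm(d1);d2=d2/np.linalg.norm(d2)
    s=np.linalg.lstsq(np.c_[d1,-d2],o2-o1,rcond=None)[0]; p,q=o1+s[0]*d1,o2+s[1]*d2
    return (p+q)/2,np.linalg.norm(p-q)
def proj(n,p,c=None):
    c=c or camera_info(n); P=c["pose"]; x=c["intrinsics"]@(P[:3,:3].T@(np.array(p)-P[:3,3])); return x[:2]/x[2]
E
python3 - <<'E'
from h import *
t=cv2.imread("pics/top0.png"); s=cv2.imread("pics/scene0.png")
a=cv2.resize(t[150:240,320:430],None,fx=7,fy=6.5,interpolation=cv2.INTER_CUBIC)
a=cv2.resize(t[155:235,320:430],(770,560),interpolation=cv2.INTER_CUBIC)
b=cv2.resize(s[185:265,200:310],(770,560),interpolation=cv2.INTER_CUBIC)
cv2.imwrite("pics/ca.png",a);cv2.imwrite("pics/cb.png",b)
for z in (.042,):
  for u,v in ((193,207),(252,211)): print(onz("top",u,v,z))
E
```

```text
[0.5331 0.3938 0.042 ]
[0.5266 0.2084 0.042 ]
```

View pics/ca.png

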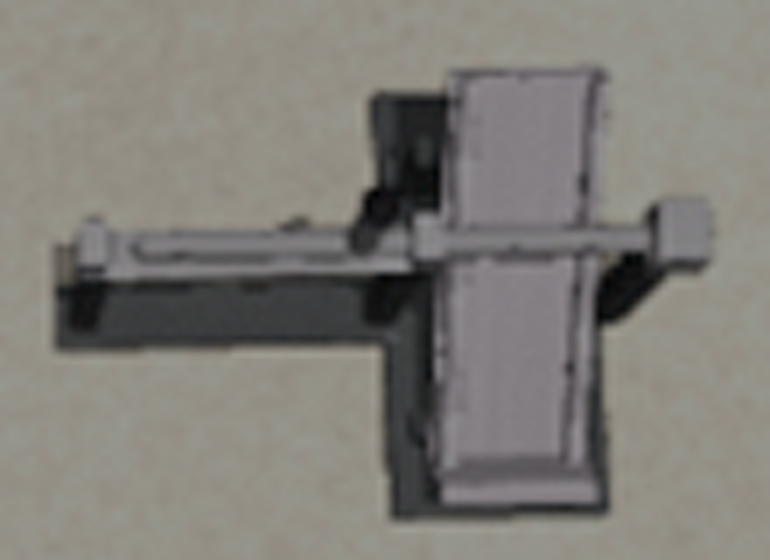

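View pics/cb.png

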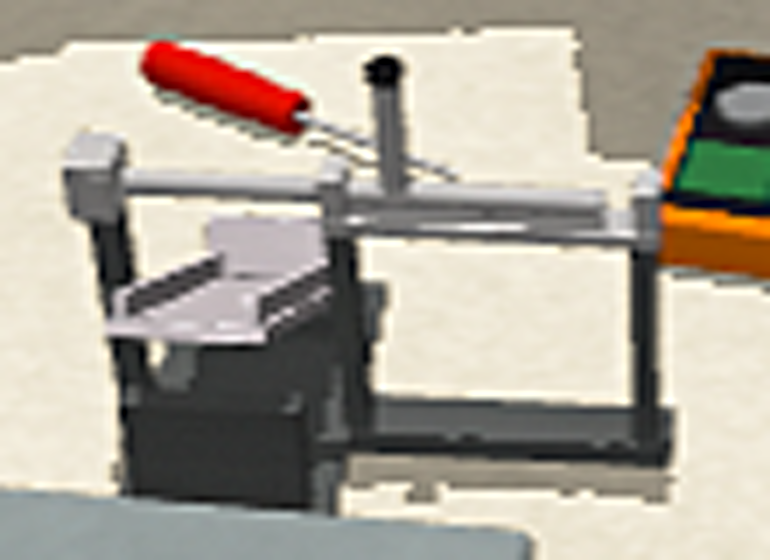

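```bash
python3 - <<'E'
from h import *
T=lambda x,y:(320+(x+.5)/7-.5,155+(y+.5)/7-.5)
S=lambda x,y:(200+(x+.5)/7-.5,185+(y+.5)/7-.5)
p,e=tri(ray("top",*T(375,203)),ray("scene",*S(383,68)));print("cap",p,e)
p,e=tri(ray("top",*T(683,228)),ray("scene",*S(95,148)));print("keeper top",p,e, onz("top",*T(683,228),.163))
a,b=onz("top",*T(150,245),.152),onz("top",*T(650,237),.152);print("rod",a,b,"yaw",np.degrees(np.arctan2(*(b-a)[[0,1]]*[1,-1])))
for x,y in ((450,72),(604,72)): print("ramp top corner",onz("top",*T(x,y),.03+.18*np.sin(.61)+.010))
for x,y in ((440,490),(602,490)): print("stop top",onz("top",*T(x,y),.053))
# module mask
t=cv2.imread("pics/top0.png"); g=t[195:228,220:285]; 
hsv=cv2.cvtColor(g,cv2.COLOR_BGR2HSV); print(hsv[16,::4]); 
print("track end",onz("top",*T(92,240),.163))
s=read_state(); import scipy.spatial.transform as r; print(r.Rotation.from_rotvec(s["tcp_rot"]).as_matrix())
E
```

```text
cap [ 0.5847 -0.1479  0.2136] 0.0032632541632027197
keeper top [ 0.5906 -0.2795  0.1627] 0.00017355519360541063 [ 0.5906 -0.2795  0.163 ]
rod [ 0.5788 -0.0614  0.152 ] [ 0.589  -0.2684  0.152 ] yaw 2.826725628910819
ramp top corner [ 0.6599 -0.1869  0.1431]
ramp top corner [ 0.662  -0.2518  0.1431]
stop top [ 0.4955 -0.1969  0.053 ]
stop top [ 0.4979 -0.268   0.053 ]
[[ 19  24 148]
 [ 17  24 148]
 [150   8 123]
 [144   8 156]
 [150   7 108]
 [138  11 111]
 [150   7 137]
 [143   7 154]
 [132   9 148]
 [143   9 112]
 [150   8 126]
 [150   7 144]
 [144   8 154]
 [143   8 122]
 [ 23  24 125]
 [ 23  21 149]
 [ 23  21 149]]
track end [ 0.5775 -0.0369  0.163 ]
[[ 0.9597  0.281  -0.0005]
 [ 0.281  -0.9597  0.002 ]
 [ 0.0001 -0.0021 -1.    ]]
```

```bash
cat >> h.py <<'E'
from scipy.spatial.transform import Rotation as R
def delta(target,phi=None):
    s=read_state(); M=R.from_rotvec(s["tcp_rot"]).as_matrix(); f=np.degrees(np.arctan2(M[1,0],M[0,0]))
    print("t",s["time"],"pos",s["tool_pos"],"phi",f,"shift",M.T@(np.array(target)-s["tool_pos"]),"turn",None if phi is None else (f-phi)/360,"F",s["wrist_force"],"M",s["torque"],"w",s["width"])
E
python3 -c "
from h import *
delta([.19,-.648,.29]); delta([.5847,-.148,.26],3.3)"
```

```text
t 0.1 pos [ 0.1895 -0.6471  0.2301] phi 16.321496370463688 shift [ 0.0002  0.0008 -0.0599] turn None F [ 0.8815 -0.4721 -0.1275] M [-0.0031  0.0167  0.016 ] w 1.0029716593145035
t 0.1 pos [ 0.1895 -0.6471  0.2301] phi 16.321496370463688 shift [ 0.5195 -0.368  -0.0291] turn 0.03617082325128802 F [ 0.8815 -0.4721 -0.1275] M [-0.0031  0.0167  0.016 ] w 1.0029716593145035
```

Call:
play_rows --pt "0 0 -0.05 0 85" --pt "0.05 -0.035 0 0 85" --pt "0.05 -0.035 0 0 85" --pt "0.05 -0.035 0 0 85" --pt "0.05 -0.035 0 0 85"

```text
time: 0.72
tool_pos: [0.343, -0.4554, 0.2808]
tcp_rot: [-3.109, -0.445, 0.0]
wrist_force: [0.8, -0.1, 0.9]
width: 0.997
```

Call:
play_rows --pt "0.05 -0.035 0 0 85" --pt "0.05 -0.035 0 0 85" --pt "0.05 -0.035 0 0 85" --pt "0.05 -0.035 0 0 85" --pt "0.05 -0.035 0 0 85"

```text
time: 1.35
tool_pos: [0.5337, -0.2172, 0.2809]
tcp_rot: [-3.11, -0.446, 0.001]
wrist_force: [0.7, -0.4, 0.5]
width: 0.999
```

Call:
play_rows --pt "0.05 -0.035 0.02 0 85" --pt "0 0 0 0.018 85" --pt "0 0 0 0.018 85" --pt "0 0 0 0 85"

```text
time: 1.85
tool_pos: [0.5699, -0.1723, 0.2611]
tcp_rot: [-3.14, -0.095, 0.002]
wrist_force: [0.2, 0.1, 0.2]
width: 0.994
```

```bash
python3 - <<'E'
from h import *
import pickle
c=camera_info("wrist"); im=read_camera("wrist"); cv2.imwrite("pics/w1.png",im[:,:,::-1]); pickle.dump(c,open("w1.pkl","wb"))
delta([.5847,-.148,.177],3.3); print(c["pose"])
# predicted pixels for cradle model
for n,p in dict(cap=[.5847,-.1479,.216],keeper=[.5906,-.2795,.163]).items(): print(n,proj("wrist",p,c))
E
```

```text
t 1.9 pos [ 0.5699 -0.1725  0.2613] phi 3.485940110140626 shift [ 0.0163 -0.0236  0.0843] turn 0.0005165003059461844 F [ 0.0437 -0.9293  0.2137] M [ 0.0358 -0.0428 -0.0017] w 0.9928926384350827
[[ 0.0614 -0.951  -0.3029  0.6473]
 [-0.9981 -0.0582 -0.0195 -0.1685]
 [ 0.0009  0.3035 -0.9528  0.4034]
 [ 0.      0.      0.      1.    ]]
cap [281.7125 202.7768]
keeper [443.2162 185.8971]
```

View pics/w1.png

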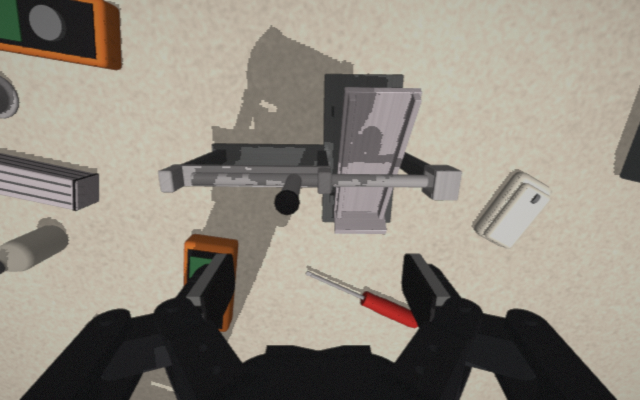

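```bash
python3 - <<'E'
from h import *
import pickle
c=pickle.load(open("w1.pkl","rb")); im=cv2.imread("pics/w1.png")
W=lambda u,v,z:onz("wrist",u,v,z,c)
g=cv2.cvtColor(im,cv2.COLOR_BGR2GRAY)
m=(g[190:220,270:305]<45).astype(np.uint8); M=cv2.moments(m,True); u,v=270+M["m10"]/M["m00"],190+M["m01"]/M["m00"]; print("cap",u,v,M["m00"],W(u,v,.214))
print("keeper",W(441,170,.163),W(446,184,.163))
print("high corners",W(345,87,.143),W(420,91,.143))
print("stop top corners",W(335,233,.0535),W(387,234,.0535))
cv2.imwrite("pics/w1c.png",cv2.resize(im[70:250,310:470],(711,800)[::1] and (533,600),interpolation=cv2.INTER_CUBIC))
E
```

```text
cap 286.4880694143167 201.72668112798266 461.0 [ 0.585  -0.1509  0.214 ]
keeper [ 0.6041 -0.275   0.163 ] [ 0.5924 -0.2816  0.163 ]
high corners [ 0.6654 -0.1903  0.143 ] [ 0.6662 -0.2535  0.143 ]
stop top corners [ 0.493  -0.2007  0.0535] [ 0.4957 -0.269   0.0535]
```

View pics/w1c.png

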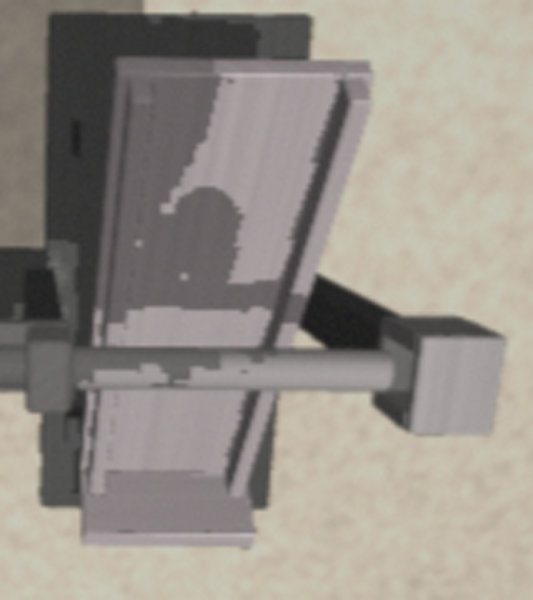

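```bash
python3 - <<'E'
from h import *
import pickle
c=pickle.load(open("w1.pkl","rb"))
W=lambda x,y,z:onz("wrist",310+x/3.33,70+y/3.33,z,c)
print("keeper",W(458,385,.163)); 
for x in (100,380): print("rod",W(x,368,.150))
print("stop base inner",W(105,471,.030),W(232,474,.030))
print("stop top inner",W(85,532,.0546),W(254,532,.0546), "outer",W(168,546,.051))
print("rib inner right top",W(345,85,.143),W(240,490,.041)); print("rib left",W(131,85,.143),W(100,490,.041)); print("end plate",W(240,62,.133))
o=c["pose"][:3,3]
E
```

```text
keeper [ 0.5911 -0.2831  0.163 ]
rod [ 0.5868 -0.1923  0.15  ]
rod [ 0.5914 -0.2675  0.15  ]
stop base inner [ 0.5151 -0.2093  0.03  ] [ 0.5169 -0.2614  0.03  ]
stop top inner [ 0.4981 -0.201   0.0546] [ 0.5021 -0.2669  0.0546] outer [ 0.4925 -0.2346  0.051 ]
rib inner right top [ 0.6623 -0.2487  0.143 ] [ 0.5142 -0.2627  0.041 ]
rib left [ 0.659  -0.1946  0.143 ] [ 0.5108 -0.2068  0.041 ]
end plate [ 0.6668 -0.2235  0.133 ]
```

```bash
python3 -c "
from h import *
delta([.585,-.151,.177],3.5)"
```

```text
t 1.9 pos [ 0.5699 -0.1725  0.2613] phi 3.485940110140626 shift [ 0.0165 -0.0205  0.0843] turn -3.905524960937163e-05 F [ 0.0437 -0.9293  0.2137] M [ 0.0358 -0.0428 -0.0017] w 0.9928926384350827
```

Call:
play_rows --pt "0.0165 -0.0205 0 0 60" --pt "0 0 0.042 0 60" --pt "0 0 0.042 0 60" --pt "0 0 0 0 0" --pt "0 0 0 0 0" --squeeze 50

```text
time: 2.52
tool_pos: [0.5861, -0.1518, 0.1792]
tcp_rot: [3.14, 0.092, 0.002]
wrist_force: [0.0, -0.1, -0.6]
width: 0.284
```

Call:
play_rows --pt "0 0 0 0 0" --pt "0 0 0 0 0" --pt "0 0 0 0 0"

```text
time: 2.9
tool_pos: [0.5865, -0.1517, 0.18]
tcp_rot: [3.139, 0.092, 0.005]
wrist_force: [-1.9, 0.4, 5.8]
width: 0.18
```

Call:
play_rows --pt "0 -0.015 0 0 0" --pt "0 -0.018 0 0 0" --pt "0 -0.018 0 0 0" --pt "0 -0.018 0 0 0" --pt "0 -0.015 0 0 0"

```text
time: 3.52
tool_pos: [0.5824, -0.0677, 0.18]
tcp_rot: [3.138, 0.092, 0.008]
wrist_force: [1.5, -2.0, 4.7]
width: 0.178
```

Call:
play_rows --pt "0 0 0 0 0" --pt "0 0 0 0 0"

```text
time: 3.78
tool_pos: [0.5824, -0.0678, 0.18]
tcp_rot: [3.139, 0.093, 0.007]
wrist_force: [1.3, -0.8, 6.3]
width: 0.18
```

Call:
play_rows --pt "0 -0.004 0 0 0" --pt "0 -0.003 0 0 0" --pt "0 0 0 0 0"

```text
time: 4.15
tool_pos: [0.5824, -0.0677, 0.18]
tcp_rot: [3.127, 0.093, 0.009]
wrist_force: [2.6, -22.3, 3.1]
width: 0.18
```

Call:
play_rows --pt "0 0.006 0 0 0" --pt "0 0 0 0 50" --pt "0 0 0 0 60" --pt "0 0 -0.06 0 85" --pt "0 0 -0.03 0 85"

```text
time: 4.78
tool_pos: [0.5811, -0.0659, 0.2701]
tcp_rot: [3.14, 0.093, 0.003]
wrist_force: [-0.0, -1.4, 0.7]
width: 0.989
```

```bash
python3 - <<'E'
from h import *
t=cv2.imread("pics/top0.png"); a=t[190:232,215:290]; hs=cv2.cvtColor(a,cv2.COLOR_BGR2HSV)
m=((hs[...,1]<16)|(hs[...,2]<60)).astype(np.uint8)
n,l,st,ce=cv2.connectedComponentsWithStats(m); k=1+np.argmax(st[1:,4]); print(st[k])
cn=max(cv2.findContours((l==k).astype(np.uint8),0,1)[0],key=cv2.contourArea); r=cv2.minAreaRect(cn); print(r)
b=cv2.boxPoints(r)+[215,190]; P=[onz("top",*q,.038) for q in b]; print(np.array(P))
print(onz("top",r[0][0]+215,r[0][1]+190,.038)); delta([.527,.2084,.25])
E
```

```text
[ 12   9  49  24 686]
((36.180084228515625, 20.12531089782715), (47.82054901123047, 14.864699363708496), 11.633633613586426)
[[0.5196 0.2892 0.038 ]
 [0.5664 0.2831 0.038 ]
 [0.5404 0.134  0.038 ]
 [0.4939 0.1411 0.038 ]]
[0.53   0.2117 0.038 ]
t 4.775 pos [ 0.5811 -0.0659  0.2701] phi 3.399643629543129 shift [-0.0378 -0.277   0.02  ] turn None F [-0.019  -1.3946  0.6679] M [ 0.0208 -0.0011 -0.0233] w 0.9889492118697542
```

Call:
play_rows --pt "-0.007 -0.055 0 0 85" --pt "-0.007 -0.055 0 0 85" --pt "-0.007 -0.055 0 0 85" --pt "-0.007 -0.055 0 0 85" --pt "-0.007 -0.055 0 0 85"

```text
time: 5.4
tool_pos: [0.5282, 0.2082, 0.2673]
tcp_rot: [3.14, 0.093, -0.001]
wrist_force: [0.8, -0.6, 0.9]
width: 0.993
```

Call:
play_rows --pt "0 0 0 -0.027 85" --pt "0 0 0 -0.027 85" --pt "0 0 0 -0.027 85" --pt "0 0 0 -0.027 85" --pt "0 0 0 -0.027 85"

```text
time: 6.02
tool_pos: [0.5286, 0.2066, 0.267]
tcp_rot: [-2.819, -1.385, 0.002]
wrist_force: [-0.7, 0.3, 0.1]
width: 0.995
```

Call:
play_rows --pt "0 0 0 -0.027 64" --pt "0 0 0 -0.027 64" --pt "0 0 0 -0.024 64" --pt "0 0 0 0 64"

```text
time: 6.52
tool_pos: [0.5287, 0.2064, 0.2671]
tcp_rot: [-2.406, -2.019, 0.002]
wrist_force: [0.3, 1.3, 0.9]
width: 0.749
```

```bash
python3 - <<'E'
from h import *
import pickle
c=camera_info("wrist"); im=read_camera("wrist"); cv2.imwrite("pics/w2.png",im[:,:,::-1]); pickle.dump(c,open("w2.pkl","wb"))
delta([.53,.2117,.022],80)
E
```

```text
t 6.575 pos [0.5288 0.2063 0.2672] phi 79.90773222252793 shift [0.0056 0.0005 0.2452] turn -0.00025629938186687203 F [-0.2     0.5381 -0.0788] M [-0.0266 -0.0058 -0.0061] w 0.7499099613340531
```

View pics/w2.png

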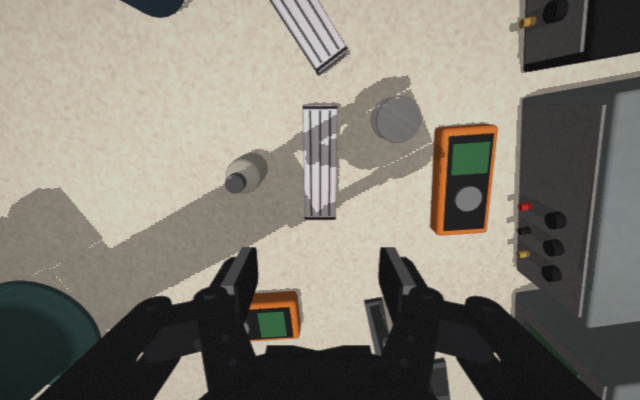

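```bash
python3 - <<'E'
from h import *
import pickle
c=pickle.load(open("w2.pkl","rb")); W=lambda u,v,z:onz("wrist",u,v,z,c)
k=[W(*p,.042) for p in ((304,103.5),(336.5,103.5),(336,218.5),(303.5,218.5))]; print(np.array(k))
m=np.mean(k,0); d=(k[0]+k[1]-k[2]-k[3])/2; phi=np.degrees(np.arctan2(d[1],d[0])); print("mid",m,"len",np.linalg.norm(d),"phi",phi,"wid",np.linalg.norm(k[0]-k[1]))
print("other mod",W(310,30,.042))
for n,p in dict(fluxcap=(236,182,.1),fluxbase=(252,163,.03),spool=(397,118,.042)).items():
    w=W(*p); a=np.radians(phi); r=w-m; print(n,w,"along",r[0]*np.cos(a)+r[1]*np.sin(a),"tooly",r[0]*np.sin(a)-r[1]*np.cos(a))
delta([*m[:2],.022],phi)
E
```

```text
[[0.5266 0.2896 0.042 ]
 [0.565  0.2828 0.042 ]
 [0.5416 0.1369 0.042 ]
 [0.4982 0.1445 0.042 ]]
mid [0.5328 0.2135 0.042 ] len 0.14774321230390838 phi 79.92163266860534 wid 0.03898404307028117
other mod [0.5478 0.365  0.042 ]
fluxcap [0.4404 0.2211 0.1   ] along -0.008662529025897439 tooly -0.09237818018022248
fluxbase [0.4447 0.2286 0.03  ] along -0.00047308196048822214 tooly -0.08943129607691709
spool [0.6349 0.2535 0.042 ] along 0.057329222562949436 tooly 0.09347998183616721
t 6.575 pos [0.5288 0.2063 0.2672] phi 79.90773222252793 shift [0.0078 0.0029 0.2452] turn -3.8612350215040516e-05 F [-0.2     0.5381 -0.0788] M [-0.0266 -0.0058 -0.0061] w 0.7499099613340531
```

Call:
play_rows --pt "0.008 0.003 0.055 0 64" --pt "0 0 0.06 0 64" --pt "0 0 0.06 0 64" --pt "0 0 0.05 0 64" --pt "0 0 0.025 0 64" --squeeze 80

```text
time: 7.2
tool_pos: [0.5308, 0.2126, 0.014]
tcp_rot: [-2.407, -2.016, 0.009]
wrist_force: [-0.2, 0.2, -0.2]
width: 0.753
```

Call:
play_rows --pt "0 0 0 0 20" --pt "0 0 0 0 20" --pt "0 0 0 0 20" --pt "0 0 0 0 20"

```text
time: 7.7
tool_pos: [0.5341, 0.2136, 0.0186]
tcp_rot: [2.406, 2.02, 0.002]
wrist_force: [-0.3, -0.6, -6.1]
width: 0.477
```

```bash
python3 -c "
from h import *
delta([.5328,.2135,.018],79.9)"
```

```text
t 7.7 pos [0.5341 0.2136 0.0186] phi 80.02095712338176 shift [-0.0003 -0.0013  0.0006] turn 0.00033599200939376947 F [-0.2957 -0.5841 -6.0605] M [ 0.1906 -0.0177  0.0539] w 0.4772035260317448
```

Call:
play_rows --pt "0 0 -0.02 0 20" --pt "0 0 -0.04 0 20" --pt "0 0 0 0 20" --pt "0 0 0 0 20" --pt "0 0 0 0 20"

```text
time: 8.32
tool_pos: [0.5322, 0.2129, 0.0761]
tcp_rot: [-2.405, -2.019, 0.005]
wrist_force: [-0.1, -0.9, -6.0]
width: 0.477
```

```bash
python3 - <<'E'
from h import *
import pickle
delta([.5328,.2135,.018],79.9)
c=camera_info("wrist"); im=read_camera("wrist"); cv2.imwrite("pics/w3.png",im[:,:,::-1][0:300,160:480]); pickle.dump(c,open("w3.pkl","wb"))
delta([.5328,.2135,.018],79.9)
E
```

```text
t 8.325 pos [0.5322 0.2129 0.0761] phi 80.03431481304268 shift [0.0008 0.0007 0.0581] turn 0.0003730967028963287 F [-0.1134 -0.8904 -5.9689] M [ 0.1416 -0.0216 -0.0173] w 0.47722096955150606
t 8.375 pos [0.5322 0.2129 0.076 ] phi 80.0357559673263 shift [0.0008 0.0007 0.058 ] turn 0.0003770999092396939 F [-0.7888  0.0388 -6.7933] M [ 0.1928 -0.0389 -0.0307] w 0.47433901521148114
```

View pics/w3.png

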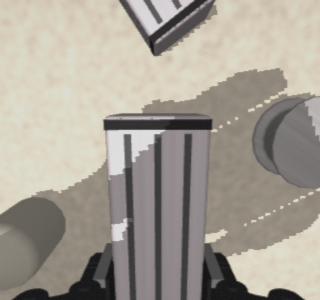

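Call:
play_rows --pt "0 0 0.04 0 20" --pt "0 0 0.018 0 20" --pt "0 0 0 0 20" --pt "0 0 0 0 60" --pt "0 0 0 0 60"

```text
time: 9.0
tool_pos: [0.5352, 0.2139, 0.0213]
tcp_rot: [2.405, 2.02, 0.004]
wrist_force: [0.4, 0.8, -0.1]
width: 0.701
```

Call:
play_rows --pt "-0.026 0 -0.002 0 60" --pt "0 0 0 0 60" --pt "0 0 0 0 20" --pt "0 0 0 0 20" --pt "0 0 0 0 20" --squeeze 40

```text
time: 9.62
tool_pos: [0.5298, 0.1884, 0.0228]
tcp_rot: [2.405, 2.02, 0.001]
wrist_force: [-2.5, -1.9, 6.9]
width: 0.48
```

Call:
play_rows --pt "0 0 0 0 20" --pt "0 0 -0.03 0 20" --pt "0 0 -0.06 0 20" --pt "0 0 0 0 20" --pt "0 0 0 0 20"

```text
time: 10.25
tool_pos: [0.528, 0.1878, 0.1104]
tcp_rot: [-2.405, -2.02, 0.003]
wrist_force: [-0.8, -0.2, -6.2]
width: 0.48
```

```bash
python3 - <<'E'
from h import *
for i in range(3):
    delta([.5328,.2135,.018],79.9); read_camera("wrist")
E
```

```text
t 10.25 pos [0.528  0.1878 0.1104] phi 80.06020195553961 shift [0.0262 0.0005 0.0924] turn 0.00044500543205445965 F [-0.8413 -0.2396 -6.2123] M [0.023  0.0347 0.0008] w 0.4798535024159271
t 10.3 pos [0.527  0.1875 0.1092] phi 80.05621975781735 shift [0.0268 0.0016 0.0912] turn 0.0004339437717148324 F [-0.2568 -0.9342 -6.3783] M [ 0.0653  0.0242 -0.0299] w 0.4830287175835786
t 10.35 pos [0.5267 0.1873 0.1088] phi 80.05476601350603 shift [0.0271 0.0019 0.0907] turn 0.0004299055930722773 F [-0.2789 -0.2898 -6.9958] M [ 0.0252 -0.0032  0.0156] w 0.48211524532911665
```

Call:
play_rows --pt "0 0 -0.06 0 20" --pt "0 0 -0.06 0 20" --pt "0 0 -0.05 0 20" --pt "0 0 0 0.0264 20" --pt "0 0 0 0.0264 20"

```text
time: 11.02
tool_pos: [0.5288, 0.1877, 0.2807]
tcp_rot: [-2.71, -1.588, 0.003]
wrist_force: [-0.8, 0.4, -6.4]
width: 0.482
```

Call:
play_rows --pt "0 0 0 0.0264 20" --pt "0 0 0 0.0264 20" --pt "0 0 0 0.0264 20" --pt "0 0 0 0.0264 20" --pt "0 0 0 0.0264 20"

```text
time: 11.65
tool_pos: [0.5282, 0.1875, 0.2791]
tcp_rot: [3.12, 0.361, -0.007]
wrist_force: [-0.6, 0.4, -5.3]
width: 0.481
```

Call:
play_rows --pt "0 0 0 0.0264 20" --pt "0 0.05 0 0 20" --pt "0 0.055 0 0 20" --pt "0 0.055 0 0 20" --pt "0 0.055 0 0 20"

```text
time: 12.28
tool_pos: [0.5432, -0.0281, 0.2793]
tcp_rot: [-3.139, -0.11, 0.006]
wrist_force: [0.7, -0.7, -5.8]
width: 0.478
```

Call:
play_rows --pt "0 0.055 0 0 20" --pt "0 0.055 0 0 20" --pt "0 0.04 0 0 20" --pt "0 0.03 0 0 20" --pt "0 0 0 0 20"

```text
time: 12.9
tool_pos: [0.5558, -0.2082, 0.2789]
tcp_rot: [-3.139, -0.105, 0.006]
wrist_force: [0.2, -0.1, -5.5]
width: 0.482
```

```bash
python3 -c "
from h import *
delta([.5425,-.2313,.15],4)"
```

```text
t 12.9 pos [ 0.5558 -0.2082  0.2789] phi 3.8217541306949467 shift [-0.0143  0.0223  0.129 ] turn -0.000495127414736259 F [ 0.219  -0.1031 -5.4911] M [ 0.0848 -0.0552 -0.0347] w 0.48176365147078765
```

Call:
play_rows --pt "-0.014 0.022 0 0 20" --pt "0 0 0.05 0 20" --pt "0 0 0.028 0 20" --pt "0 0 0 0 20"

```text
time: 13.4
tool_pos: [0.5412, -0.2268, 0.1987]
tcp_rot: [-3.135, -0.11, 0.014]
wrist_force: [-0.1, 0.9, -6.4]
width: 0.481
```

```bash
python3 - <<'E'
from h import *
import pickle
delta([.5425,-.2313,.15],4)
c=camera_info("wrist"); im=read_camera("wrist")[:,:,::-1]; cv2.imwrite("pics/w4f.png",im); pickle.dump(c,open("w4.pkl","wb"))
cv2.imwrite("pics/w4.png",cv2.resize(im[20:320,180:480],(600,600),interpolation=cv2.INTER_CUBIC))
E
```

```text
t 13.4 pos [ 0.5412 -0.2268  0.1987] phi 4.038230471871071 shift [0.0014 0.0048 0.0487] turn 0.00010619575519741847 F [-0.1287  0.9105 -6.4003] M [ 0.0232 -0.0111  0.0059] w 0.48123014448142953
```

View pics/w4.png

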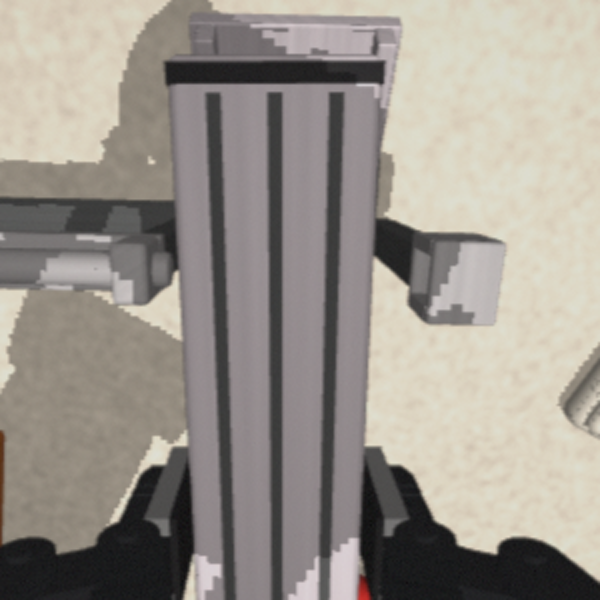

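```bash
python3 - <<'E'
from h import *
import pickle
c=pickle.load(open("w4.pkl","rb")); W=lambda x,y,z:onz("wrist",180+x/2,20+y/2,z,c)
a=np.radians(4); ax=np.array([np.cos(a),np.sin(a),0]); ay=np.array([-np.sin(a),np.cos(a),0])
o=np.array([.5178,-.233,0])
for n,p in dict(modL=(167,57,.2185),modR=(385,60,.2185),modnearL=(191,440,.2185),modnearR=(364,440,.2185),rampL=(190,22,.143),rampR=(401,22,.143),keepL=(434,240,.163),keepR=(504,245,.163),kN=(470,322,.163)).items():
    w=W(*p); print(n,w,"cradle x,y",(w-o)@ax,(w-o)@ay)
delta([.5425,-.2313,.15],4)
E
```

```text
modL [ 0.6386 -0.2005  0.2185] cradle x,y 0.12275290135972398 0.024008872482647763
modR [ 0.641  -0.2415  0.2185] cradle x,y 0.12228302431399334 -0.01709061323377363
modnearL [ 0.5594 -0.2071  0.2185] cradle x,y 0.043265741516283616 0.022960116118509864
modnearR [ 0.5623 -0.2469  0.2185] cradle x,y 0.0434067307807962 -0.016979660645280042
rampL [ 0.6602 -0.1934  0.143 ] cradle x,y 0.1448445112616627 0.029588773813423577
rampR [ 0.6647 -0.2565  0.143 ] cradle x,y 0.14489134223392736 -0.033707957687344886
keepL [ 0.6034 -0.271   0.163 ] cradle x,y 0.08275191834719337 -0.04385504851984072
keepR [ 0.6035 -0.2922  0.163 ] cradle x,y 0.0813130524663153 -0.06502617806250072
kN [ 0.5791 -0.2862  0.163 ] cradle x,y 0.057438332794062366 -0.05732081633536045
t 13.45 pos [ 0.543  -0.2277  0.2015] phi 4.042121872645063 shift [-0.0005  0.0037  0.0514] turn 0.00011700520179184092 F [ 0.587  -0.5573 -4.9614] M [ 0.0046 -0.0712  0.019 ] w 0.4824688601542863
```

Call:
play_rows --pt "0.001 0.0045 0.02 0 20" --pt "0 0 0.02 0 20" --pt "0 0 0.012 0 20" --pt "0 0 0 0 20" --squeeze 25

```text
time: 13.95
tool_pos: [0.5444, -0.2329, 0.1498]
tcp_rot: [-3.138, -0.11, 0.005]
wrist_force: [-0.7, -0.0, -5.6]
width: 0.478
```

Call:
play_rows --pt "0 0 0.01 0 20" --pt "0 0 0.01 0 20" --pt "0 0 0 0 20"

```text
time: 14.32
tool_pos: [0.5438, -0.2337, 0.1313]
tcp_rot: [-3.139, -0.11, 0.006]
wrist_force: [-6.5, 0.1, -0.5]
width: 0.485
```

Call:
play_rows --pt "0 0 0.01 0 20" --pt "0 0 0.01 0 20" --pt "0 0 0 0 20"

```text
time: 14.7
tool_pos: [0.5427, -0.2337, 0.1107]
tcp_rot: [-3.139, -0.109, 0.009]
wrist_force: [-8.1, -0.4, -2.2]
width: 0.479
```

```bash
python3 - <<'E'
from h import *
delta([.5425,-.2313,.09],4)
w=read_camera("wrist")[:,:,::-1][20:320,180:480]; s=read_camera("scene")[:,:,::-1][170:270,180:280]
cv2.imwrite("pics/w5.png",np.hstack([cv2.resize(w,(400,400)),cv2.resize(s,(400,400),interpolation=cv2.INTER_CUBIC)]))
E
```

```text
t 14.7 pos [ 0.5427 -0.2337  0.1107] phi 3.993554483692488 shift [ 0.0001 -0.0024  0.0207] turn -1.790421196531142e-05 F [-8.0818 -0.4291 -2.1861] M [-0.1381  0.8425 -0.0863] w 0.47932572137726687
```

View pics/w5.png

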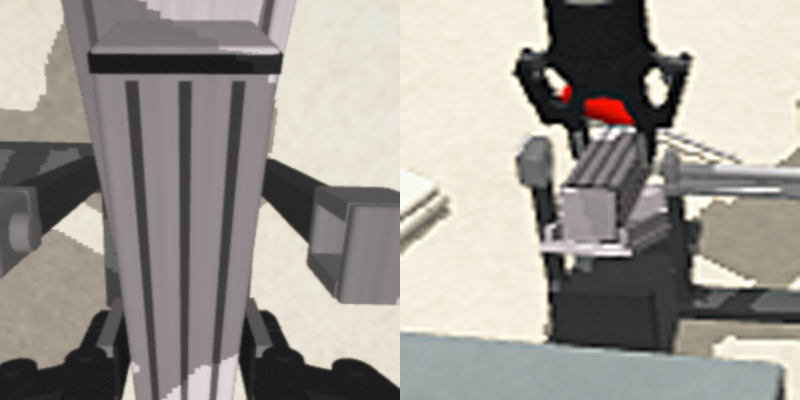

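Call:
play_rows --pt "0 0 0.01 0 20" --pt "0 0 0.01 0 20" --pt "0 0 0.008 0 20" --pt "0 0 0 0 20"

```text
time: 15.3
tool_pos: [0.546, -0.2335, 0.0837]
tcp_rot: [-3.14, -0.11, -0.001]
wrist_force: [-1.6, 1.0, -3.2]
width: 0.479
```

Call:
play_rows --pt "0 0 0.004 0 20" --pt "0 0 0.003 0 20" --pt "0 0 0 0 20"

```text
time: 15.68
tool_pos: [0.5463, -0.2334, 0.0822]
tcp_rot: [-3.14, -0.109, -0.001]
wrist_force: [-14.3, 8.8, 26.9]
width: 0.482
```

Call:
play_rows --pt "0 0 -0.005 0 20" --pt "0 0 0 0 20"

```text
time: 15.92
tool_pos: [0.5463, -0.2335, 0.0825]
tcp_rot: [3.139, 0.11, 0.002]
wrist_force: [-2.4, 2.5, 2.3]
width: 0.483
```

```bash
python3 - <<'E'
from h import *
import pickle
delta([.5425,-.2313,.09],4)
c=camera_info("wrist");pickle.dump(c,open("w6.pkl","wb"))
w=read_camera("wrist")[:,:,::-1][20:320,180:480]; s=read_camera("scene")[:,:,::-1][170:270,180:280]
cv2.imwrite("pics/w6.png",np.hstack([cv2.resize(w,(400,400)),cv2.resize(s,(400,400),interpolation=cv2.INTER_CUBIC)]))
E
```

```text
t 15.925 pos [ 0.5463 -0.2335  0.0825] phi 4.0035256987128 shift [-0.0036 -0.0024 -0.0075] turn 9.793607535556347e-06 F [-2.4471  2.5268  2.3364] M [ 0.5112 -0.0519 -0.1417] w 0.48286453176204064
```

View pics/w6.png

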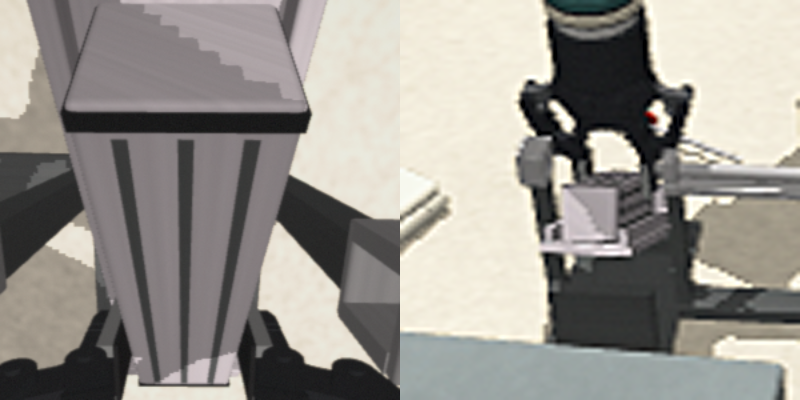

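Call:
play_rows --pt "0 0 0 0 55" --pt "0 0 0 0 60" --pt "0 0 -0.01 0 60" --pt "0 0 -0.05 0 60" --pt "0 0 -0.06 0 60"

```text
time: 16.65
tool_pos: [0.5448, -0.2333, 0.2021]
tcp_rot: [-3.139, -0.11, 0.004]
wrist_force: [0.0, -0.8, -0.2]
width: 0.702
```

Call:
play_rows --pt "0 0 -0.06 0 60" --pt "0 0 0 0 60"

```text
time: 16.9
tool_pos: [0.5496, -0.2356, 0.2705]
tcp_rot: [3.133, 0.11, 0.02]
wrist_force: [-0.4, -0.6, -0.6]
width: 0.702
```

```bash
python3 - <<'E'
from h import *
import pickle
delta([.582,-.068,.25],4)
c=camera_info("wrist");pickle.dump(c,open("w7.pkl","wb"))
w=read_camera("wrist")[:,:,::-1]; cv2.imwrite("pics/w7f.png",w); w=w[60:360,180:480]; s=read_camera("scene")[:,:,::-1]; cv2.imwrite("pics/s7f.png",s); s=s[180:260,190:270]
cv2.imwrite("pics/w7.png",np.hstack([cv2.resize(w,(450,450),interpolation=cv2.INTER_CUBIC),cv2.resize(s,(350,450),interpolation=cv2.INTER_CUBIC)]))
E
```

```text
t 16.9 pos [ 0.5496 -0.2356  0.2705] phi 4.010095115254428 shift [ 0.0438 -0.1651  0.0198] turn 2.8041986817855463e-05 F [-0.4416 -0.5836 -0.6004] M [-0.0199  0.0156  0.0042] w 0.7016324532901541
```

View pics/w7.png

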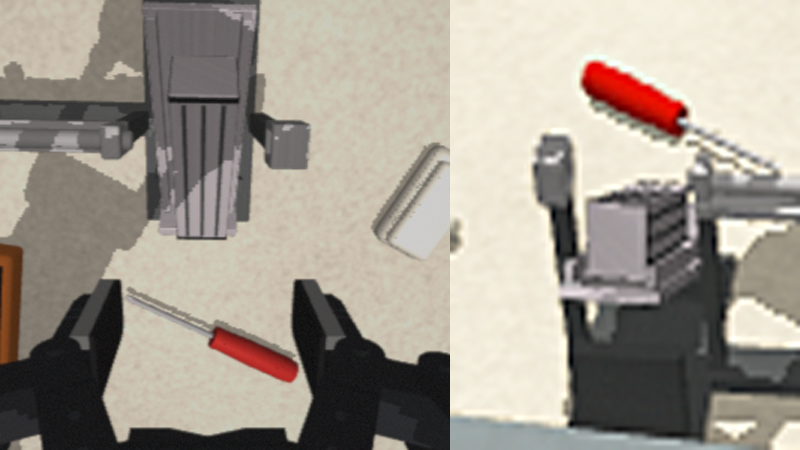

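```bash
python3 - <<'E'
from h import *
import pickle
c=pickle.load(open("w7.pkl","rb")); W=lambda x,y,z:onz("wrist",180+x/1.5,60+y/1.5,z,c)
a=np.radians(4); ax=np.array([np.cos(a),np.sin(a),0]); ay=np.array([-np.sin(a),np.cos(a),0]); o=np.array([.5178,-.233,0])
for n,p in dict(lowL=(178,238,.0644),lowR=(226,240,.0644),upL=(168,97,.1504),upR=(239,99,.1504),upbackL=(172,56,.133),keepFar=(290,122,.163),keepNear=(290,167,.163),keepL=(275,145,.163),keepR=(309,145,.163),rampL=(144,4,.143),rampR=(258,5,.143),stopL=(160,235,.053),stopR=(237,237,.053)).items():
    w=W(*p); print(n,"cradle x,y",((w-o)@ax).round(4),((w-o)@ay).round(4))
for m in (0,.005,.01,.015): # predicted wrist px for given gap
    f=lambda X,Z: o+ax*(X*.8192-Z*.5736)+np.array([0,0,.03+X*.5736+Z*.8192])
    q=[proj("wrist",f(X,.042),c) for X in (m,.15+m)]; print(m,[((u-180)*1.5,(v-60)*1.5) for u,v in q], (np.array([proj("scene",f(X,Z)) for X,Z in ((.15+m,.042),(.15+m,0))])-[190,180])*[350/80,450/80]+[450,0])
E
```

```text
lowL cradle x,y -0.0231 0.0169
lowR cradle x,y -0.025 -0.0241
upL cradle x,y 0.0967 0.0159
upR cradle x,y 0.0956 -0.0257
upbackL cradle x,y 0.1202 0.0142
keepFar cradle x,y 0.0836 -0.0539
keepNear cradle x,y 0.0577 -0.0554
keepL cradle x,y 0.0705 -0.046
keepR cradle x,y 0.0705 -0.0656
rampL cradle x,y 0.1475 0.0288
rampR cradle x,y 0.1471 -0.0359
stopL cradle x,y -0.0245 0.0333
stopR cradle x,y -0.0265 -0.0344
0 [(np.float64(197.77965916858122), np.float64(239.02726114856608)), (np.float64(195.1138522592214), np.float64(93.41541624002686))] [[618.5318 199.4608]
 [617.3123 277.3158]]
0.005 [(np.float64(197.71831029286244), np.float64(235.67625963937678)), (np.float64(194.9817262358708), np.float64(86.19842165840305))] [[616.9377 200.2139]
 [615.7161 278.392 ]]
0.01 [(np.float64(197.6556373665528), np.float64(232.2529357693278)), (np.float64(194.8453835463389), np.float64(78.75110411532103))] [[615.3302 200.9733]
 [614.1065 279.4772]]
0.015 [(np.float64(197.59159705794337), np.float64(228.75492267152896)), (np.float64(194.7046190615351), np.float64(71.06225903884413))] [[613.7092 201.7391]
 [612.4834 280.5716]]
```

Call:
play_rows --pt "0.015 -0.055 0 0 60" --pt "0.015 -0.055 0 0 60" --pt "0.014 -0.055 0 0 60" --pt "0 0 0 0 60" --squeeze 50

```text
time: 17.5
tool_pos: [0.5771, -0.0621, 0.2592]
tcp_rot: [-3.138, -0.118, 0.006]
wrist_force: [-0.3, -0.8, 0.1]
width: 0.701
```

```bash
python3 - <<'E'
from h import *
c=camera_info("wrist"); im=read_camera("wrist")[:,:,::-1]
delta([.5824,-.0677,.178],3.7)
u,v=proj("wrist",[.5824,-.0677,.216],c); u,v=int(u),int(v); g=cv2.cvtColor(im,cv2.COLOR_BGR2GRAY)[v-25:v+25,u-30:u+30]
n,l,st,ce=cv2.connectedComponentsWithStats((g<45).astype(np.uint8)); print(u,v)
for k in range(1,n):
    if st[k,4]>100: print(st[k],onz("wrist",u-30+ce[k][0],v-25+ce[k][1],.214,c))
E
```

```text
t 17.55 pos [ 0.577  -0.0641  0.2594] phi 4.214117885902613 shift [0.0054 0.004  0.0814] turn 0.0014281052386183701 F [ 0.3687 -0.831   0.2602] M [ 0.0118  0.0111 -0.0131] w 0.7005986233570838
325 219
[ 21  15  23  23 419] [ 0.581  -0.0693  0.214 ]
```

Handle seen at (0.581, -0.069), matching the drawn position. Grip it and push home.

Call:
play_rows --pt "0.004 0.004 0 0.0014 60" --pt "0 0 0.042 0 60" --pt "0 0 0.039 0 60" --pt "0 0 0 0 0" --pt "0 0 0 0 0"

```text
time: 18.18
tool_pos: [0.583, -0.0709, 0.1819]
tcp_rot: [3.14, 0.093, 0.002]
wrist_force: [0.6, 0.6, 0.5]
width: 0.287
```

Call:
play_rows --pt "0 0 0 0 0" --pt "0 0 0 0 0" --pt "0 0 0 0 0"

```text
time: 18.55
tool_pos: [0.5834, -0.0703, 0.1826]
tcp_rot: [3.139, 0.096, 0.004]
wrist_force: [-0.8, -2.0, 4.4]
width: 0.182
```

Call:
play_rows --pt "0 0.015 0 0 0" --pt "0 0.018 0 0 0" --pt "0 0.018 0 0 0" --pt "0 0.018 0 0 0" --pt "0 0.016 0 0 0"

```text
time: 19.18
tool_pos: [0.5875, -0.1544, 0.1825]
tcp_rot: [-3.139, -0.096, -0.001]
wrist_force: [-3.3, 3.0, 6.9]
width: 0.183
```

Call:
play_rows --pt "0 0.006 0 0 0" --pt "0 0.004 0 0 0" --pt "0 0.003 0 0 0" --pt "0 0 0 0 0"

```text
time: 19.68
tool_pos: [0.5879, -0.1626, 0.1825]
tcp_rot: [-3.131, -0.095, 0.001]
wrist_force: [-6.4, 16.0, 10.1]
width: 0.182
```

Call:
play_rows --pt "0 -0.004 0 0 0" --pt "0 0 0 0 50" --pt "0 0 0 0 60" --pt "0 0 -0.06 0 60" --pt "0 0 -0.06 0 60"

```text
time: 20.3
tool_pos: [0.5874, -0.1635, 0.3005]
tcp_rot: [-3.139, -0.095, 0.004]
wrist_force: [1.1, -1.3, 0.7]
width: 0.699
```

Call:
play_rows --pt "-0.05 0 -0.02 0 60" --pt "0 0 0 0 60" --pt "0 0 0 0 60"

```text
time: 20.68
tool_pos: [0.5382, -0.1666, 0.3202]
tcp_rot: [-3.14, -0.095, -0.0]
wrist_force: [-0.2, -0.3, -0.7]
width: 0.704
```

```bash
python3 - <<'E'
from h import *
c=camera_info("wrist"); im=read_camera("wrist")[:,:,::-1]; cv2.imwrite("pics/w9.png",im)
delta([.5879,-.1626,.178],3.7)
u,v=proj("wrist",[.5875,-.1626,.216],c); u,v=int(u),int(v); g=cv2.cvtColor(im,cv2.COLOR_BGR2GRAY)[v-30:v+30,u-35:u+35]
n,l,st,ce=cv2.connectedComponentsWithStats((g<45).astype(np.uint8)); print(u,v)
for k in range(1,n):
    if st[k,4]>60: print("cap",st[k],onz("wrist",u-35+ce[k][0],v-30+ce[k][1],.214,c))
# bystanders/module: scene and top difference versus the start
t0=cv2.imread("pics/top0.png"); t=read_camera("top")[:,:,::-1]
d=(cv2.absdiff(t0,t).max(2)>50).astype(np.uint8)
for n_,(x,y,w,h) in dict(meter=(308,233,32,56),meter2=(246,138,56,34),flux=(237,230,20,20),spool=(230,168,22,22),mug=(148,240,38,42),driver=(366,250,68,38),mouse=(444,200,34,40)).items(): print(n_,d[y:y+h,x:x+w].mean().round(3))
s7=cv2.imread("pics/s7f.png"); s=read_camera("scene")[:,:,::-1]
print("module end diff",(cv2.absdiff(s7,s).max(2)>50)[210:232,220:245].mean())
E
```

```text
t 20.725 pos [ 0.5382 -0.1664  0.3195] phi 3.4859583177973055 shift [ 0.05   -0.0007  0.1414] turn -0.0005945602283408186 F [ 0.4593  0.5084 -0.49  ] M [ 0.0401  0.0761 -0.0138] w 0.705306426978989
315 143
cap [ 27  23  20  20 307] [ 0.5855 -0.1638  0.214 ]
meter 0.021
meter2 0.0
flux 0.0
spool 0.0
mug 0.0
driver 0.716
mouse 0.0
module end diff 0.2109090909090909
```

```bash
python3 - <<'E'
from h import *
import pickle
a=np.radians(4); ax=np.array([np.cos(a),np.sin(a),0]); o=np.array([.5178,-.235,0])
f=lambda X,Z: o+ax*(X*.8192-Z*.5736)+np.array([0,0,.03+X*.5736+Z*.8192])
c9=camera_info("wrist"); c7=pickle.load(open("w7.pkl","rb"))
for n,c in (("w7f",c7),("w9",c9)):
    g=cv2.cvtColor(cv2.imread(f"pics/{n}.png"),cv2.COLOR_BGR2GRAY)
    for X in (0,.15):
        u,v=proj("wrist",f(X,.042),c); print(n,X,u.round(1),v.round(1)); k=int(round(v)); print(np.median(g[k-12:k+13,int(u)-6:int(u)+7],axis=1).astype(int), "from row",k-12)
E
```

```text
w7f 0 313.4 219.5
[163 164 164 163 164 163 164 164 164 162 132  68  95 189 199 199 200 200
 201 200 200 200 199 200 199] from row 207
w7f 0.15 312.4 122.4
[108 108 109 109 109 109 110 109 110 110 111 110 117 130 114  57  24  22
  51  99 104 104 105 104 104] from row 110
w9 0 364.2 200.2
[144 146 147 153 153 151 153 154 154 152 124  65 114 180 190 191 189 189
 188 190 190 189 188 188 189] from row 188
w9 0.15 381.9 111.3
[129 130 130 130 130 130 131 131 132 132 132 133 142 172 137  66  29  52
 122 152 157 158 157 157 157] from row 99
```

```bash
python3 -c "
from workcell import *
print(finish_job())"
```

```text
the job is handed in; nothing more can be done
None
```

The job is handed in. By my last checks, the module lies in the channel with its heavy end down at the stop and the bolt is home over it. The interface gives no verdict, so this rests on those checks.

- **Bolt drawn:** I pulled the handle back until the end stop pushed back with about 22 N. The cap was later seen about 2 mm short of that, at a joint value of about 0.093 m.
- **Heavy end:** Lifted at its middle, the module loaded the wrist with about 0.15 N m towards its -y end. Gripping it 26 mm towards that end cut the load to about 0.04 N m, which confirmed it.
- **Placing:** I pressed the level module down until it tilted flat onto the ramp, then let go. Measured in the wrist image, its ends match a module against the stop to about 2 mm, and it sits about 1–3 mm off the middle line. Checked again after bolting, its edges were in the same place.
- **Bolt home:** I pushed until it met resistance of about 16 N. The cap then measured about 94.5 mm from its drawn position. The gripper was open and clear at about z = 0.32 m, with 20.7 s used.
- **Bystanders:** The top view showed no meaningful change for the meters, flux bottle, spool, mug and mouse.

Two checks were not clean. The top-view check of the screwdriver changed strongly (0.72), which I put down to the arm covering it. An earlier wrist picture, before the bolt was closed, showed it undisturbed and I did not move near it after that. The scene-view check of the module's end changed by 0.21, probably shadow; the wrist edges had not moved.

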